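# Lock a module cassette into its carrier with a snap hook

### The arm

A 6-joint arm with a two-finger parallel gripper is mounted at the origin on a cart in front of the work surface, level with it; the furniture and walls round the work are solid. World frame = base frame: x ahead of the robot, y to its left, z up, the work surface at z = 0. Lengths are in mm, angles in rad, forces in N, time in s.
With the tool pointing down it reaches from about 250 to 775 mm from the base axis. Payload 4 kg.
Tool frame: the origin (TCP) lies midway between the tips of the shut fingers; the grasp point (between the pads) lies 19 mm behind it; z points along the fingers, y is the line along which they close (so a half turn about z gives the same grasp; the last joint's range is limited). The gripper opens to 85 mm and grips with 20 to 120 N. Pads are 22 mm wide; open, the fingers measure 114 mm over their backs; the gripper's body (76 mm by 85 mm) begins 54 mm behind the grasp point. The pads swing forward as they close: fully open they stand 13 mm farther back than shut.
Start: joints at [1.007, 0.087, 1.371, -0, 1.684, -0.103], TCP at [244.577, 492.646, 231.341] pointing down, gripper open.
Joint ranges: [-3.1, 3.1], [-0.76, 2.03], [0.27, 2.55], [-1.08, 4.22], [0.17, 2.65], [-2.57, 2.57]. Speed limits (rad/s): [2.79, 2.79, 3.14, 3.14, 3.14, 3.14].

### API

Orientations are given as a unit quaternion [w, x, y, z].
In Python, from cell import manip, imaging gives the robot as it stands.
- The arm moves only by the tool play_rows, never from a script. Its argument "deltas" is a list of rows, each a list of 2 entries, a list of its own where there are three numbers: the shift along the world's x, y, z scaled (see below), then the turn, a rotation vector about the world's x, y, z scaled (see below). A call has 1 to 10 rows; each row is the pose to reach, as a shift and turn from the pose commanded when the call began, turning the shorter way round; what a row does not reach only later rows make up. The controller multiplies each number of a shift by 0.2 m and each number of a turn by 360 degrees. A row lasts 1/10 s, in which the tool goes at most 50 mm and 8.59 degrees, less where a joint would pass 70% of its speed; a pose out of reach is approached as far as the arm can. A call with a number of a shift or a turn outside -1 to 1 is refused whole. A call with a gripper value outside its range is refused whole. "jaw" is the closure, from 0 (fully open) to 1 (shut), set as the call begins (left out, the last holds). The fingers move at their own pace and stop on an object; "grip_force" is the grip in N (left out, the last holds). Time passes only in rows, so rows that repeat a pose let the fingers close. It gives the time, the measured TCP pose, the force, the opening and the grip force at its end, in the units of the state.
- manip.observe(): the state, without advancing time (a new reading comes with each control period).
- imaging.grab_frame(name): name is "scene" or "side" or "wrist"; returns (picture, depth): 480x640x3 uint8, red, green, blue; 480x640 float32, mm along the optical axis (not along the pixel's ray), 0 where there is no reading.
- imaging.camera_model(name): a dict with "fx", "fy", "cx", "cy" (pixels), "dist_coeffs" ([k1, k2, p1, p2, k3] as OpenCV has them; the pictures are not rectified), "R" (3x3) and "t" (3): a world point X has camera coordinates R X + t. Camera axes: x right, y down, z forward; pixel columns grow to the right and rows downward; lengths in mm; the calibration is good to about 2 mm. A picture is of the moment at which its call begins: read the wrist's pose just before it. camera_model takes no time and is no camera call; for the wrist camera it gives the pose at the moment of the call.
- manip.hand_in(): hands the job in; it is judged then, once.
Trained networks look in the newest picture that a camera, given by its name, has taken for a name from the list of things; names that differ only in an ending like _2 or _b are one class to them, and where a whole thing is asked for, a point or a joint stands for the part that bears it (a point fixed in the world has none). Each returns a list of dicts, best first, with "confidence" (0 to 1); they miss things now and then, are a little off and sometimes report something else, mostly with a low value. They report only what shows in the picture. A call takes as long as a camera call.
- imaging.search_frame(target, camera): "bbox" ([centre column, centre row, width, height] in pixels, round what is visible of it).
The state is a dict: "time_s": time; "q": joint angles; "joint_vel": joint speeds; "joint_torque": joint torques, N m; "ee_pos": TCP position; "orientation": TCP orientation; "contact_force": force on the tool from outside, world axes, zero at the start; "torque": the same for the moment, N m; "width": finger opening in mm; "finger_force": force on a finger pad.
Only numpy, scipy, OpenCV 4.12 (cv2) and the standard library are available. Lean on these libraries where they do the work, as an engineer would, in place of code of your own. Each camera call takes 0.05 s, during which the arm holds its last target. There are 200 camera calls.

### The job

Take the black memory-module cassette out of its grey parking stand and slide it fully home into the slot of the blue carrier, so that the steel ring on the carrier comes up through the window of the cassette's metal plate. Then lock it in: push the red snap hook down onto the top bar of that ring until the bar is inside and the wire gate has flicked shut behind it, and leave it there. Leave the other things on the bench where they are.

Things in the scene. Friction and masses are not known exactly. Their poses are not given: they have to be found in the camera images.
- cassette_mid (a point): Centre of the loose cassette's slab (0.16 kg): upright, black, 90 (x) x 12 (y) x 100 mm (z), a green board on both faces; this point is 50 mm above its underside. Grip across the 12 mm from above, on the upper 35 mm. Axes: the slab's own, z up; a metal plate sticks out at its +x edge. It starts standing in the grey stand; from this stand it is drawn straight up.
- plate_window (a point): Centre of the window in the cassette's level metal plate, at the plate's top, 75 mm towards +x and 8 mm above cassette_mid. The window is 16 (x) x 53 mm (y). The plate is 6 mm thick, 66 mm wide (y), and reaches from 44 to 105 mm along x from the slab's centre. Axes as cassette_mid.
- stand: Fixed grey parking stand. Origin: on the worktop, 30 mm towards its +x from the middle of its block (112 (x) x 44 (y) x 38 mm high); the cassette stands 30 mm deep in its slot, its underside 8 mm above the worktop, with 1 mm play on each side.
- carrier: Fixed blue block, 170 (x) x 66 (y) x 60 mm high, origin at the centre of its underside, with a slot on its -x part and a steel ring standing on its +x part. The cassette goes in only with its +x along the carrier's +x.
- slot (a point): Centre of the mouth of the carrier's slot, on its top face, 60 mm above the worktop, 32 mm towards -x from the block's middle. Slot: 92 (x) x 14 mm (y), 50 mm deep, 4 mm chamfer. Fully home, cassette_mid coincides with this point, axes alike, and the cassette's plate hovers 2 mm above the block. Axes: the carrier's.
- ring (a point): Middle of the top bar of the steel ring (a staple), 75 mm towards the carrier's +x from the slot. The bar is 7 mm thick, runs along the carrier's y, 100 mm above the worktop, 40 mm above the block; its two legs, 7 mm thick, leave 33 mm free between them. With the cassette home the bar's centre is 32 mm above the top of the cassette's plate. Axes: the carrier's.
- hook_mid (a point): Half-way up the loose red snap hook (0.09 kg), 52 mm above its feet. It is 44 mm wide (x), 22 thick (y), 104 tall (z, handle up), and stands on two flat feet with the mouth facing down between them. The throat is about 15 mm wide, centred at x = 0, and ends 12 mm below this point. Put on, the bar runs along the hook's y (either way round).
- hook_grip (a point): Point in the hook's handle at which to grip it, 28 mm above hook_mid, 24 mm below the top. The handle is 26 (x) x 14 mm (y) and runs from 3 to 52 mm above hook_mid. Pushed right down on the ring over the seated cassette, the hook stands by itself with its feet on the plate, the bar 20 mm below hook_mid (48 mm below this point).
- hook_gate (a joint): Angle of the hook's sprung wire gate, rad: 0 shut across the mouth (10 mm above the feet), up to 1.35 swung up into the throat. The bar pushes it open with a few newtons as the hook is pushed down, and it springs shut behind the bar once the bar is about 30 mm above the feet.
- marker_red: A red-capped marker lying between the work places, 128 x 20 x 22 mm; to be left alone. Origin: centre of its underside.
- marker_green: A green-capped marker lying between the work places, 128 x 20 x 22 mm; to be left alone. Origin: centre of its underside.
- wash_bottle: A white bottle with a blue spout, 65 mm across, 152 mm tall; to be left alone. Origin: centre of its underside.
- mug: A dark grey mug, 82 mm across without its handle, 107 mm tall; to be left alone. Origin: centre of its underside.
- air_duster: A white and blue spray can, 67 mm across, 204 mm tall; to be left alone. Origin: centre of its underside.
- tape_yellow: A roll of yellow tape lying flat, 68 mm across, 19 mm high; to be left alone. Origin: centre of its underside.
- label_roll: A roll of white labels, 72 mm across, 40 mm high; to be left alone. Origin: centre of its underside.
- screw_box: A small pale carton, 45 x 70 x 22 mm; to be left alone. Origin: centre of its underside.
- driver_b: A screwdriver with a red and black handle, 175 mm long, 22 mm thick, lying near the front edge; to be left alone. Origin: centre of its underside.

How it is judged:
By the outcome, as a careful person would: the job done as asked, in the order asked, and still so for the second after the job is handed in, with the robot touching nothing.
It also fails if it takes over 72 s, if anything falls off the work surface, if the arm or the gripper's body presses on something with over 40 N, if the wrist force passes 120 N, or if a joint passes its speed limit or range.

## Working session

There is one attempt and no reset: what is moved stays moved. The work goes in short steps, Python scripts to look and compute and a tool call to move; the robot and the scene stay as the last step left them, time stands still between calls to the robot, and variables do not carry over. Pictures are saved under pics/ and viewed, at most 10 in all, crops included, and the job is handed in when it is done.

Besides the shell and the picture viewer there is one more tool, called after ">>>" as a command line: name --argument value ..., lists and objects as JSON in quotes. play_rows: Moves the arm, as the interface text tells. Shifts and turns lie within -1 to 1; 1 stands for 0.2 m of shift or 360 degrees of turn. Its arguments: {"type":"object","properties":{"deltas":{"type":"array"},"jaw":{"type":"number"},"grip_force":{"type":"number"}},"required":["deltas"]}

```bash
mkdir -p pics; ls; cat > h.py <<'E'
import numpy as np, cv2
from cell import manip, imaging
def snap(n,f=None):
    m=imaging.camera_model(n); p,d=imaging.grab_frame(n)
    if f: cv2.imwrite('pics/'+f,cv2.cvtColor(p,cv2.COLOR_RGB2BGR))
    return m,p,d
def cloud(m,d):
    K=np.array([[m['fx'],0,m['cx']],[0,m['fy'],m['cy']],[0,0,1]],float)
    v,u=np.mgrid[0:480,0:640]
    un=cv2.undistortPoints(np.stack([u,v],-1).reshape(-1,1,2).astype(np.float64),K,np.array(m['dist_coeffs'],float)).reshape(480,640,2)
    P=np.concatenate([un,np.ones((480,640,1))],-1)*d[...,None]
    W=(P-np.array(m['t']))@np.array(m['R'])
    W[d<=0]=np.nan
    return W
E
python3 - <<'E'
from h import *
s=manip.observe(); print({k:np.round(v,3).tolist() for k,v in s.items()})
for n in ['scene','side']:
    m,p,d=snap(n,n+'0.png'); W=cloud(m,d); np.save(n+'.npy',W)
    C=-np.array(m['R']).T@np.array(m['t']); print(n,C.round(),np.array(m['R'])[2].round(2),m['fx'])
    for t in ['cassette_mid','stand','carrier','hook_mid','marker_red','marker_green','wash_bottle','mug','air_duster']:
        r=imaging.search_frame(t,n)[:2]
        for x in r:
            c=[int(v) for v in x['bbox']]; 
            w=W[max(0,c[1]-3):c[1]+4,max(0,c[0]-3):c[0]+4].reshape(-1,3)
            print(t,round(x['confidence'],2),c,np.nanmedian(w,0).round())
E
```

```text
pics
{'time_s': 0.0, 'q': [1.007, 0.088, 1.372, -0.0, 1.684, -0.103], 'joint_vel': [-0.001, -0.0, 0.001, 0.001, 0.002, 0.0], 'joint_torque': [-0.0, -35.185, -31.328, -0.0, 0.011, 0.0], 'ee_pos': [244.312, 492.205, 230.144], 'orientation': [-0.0, 0.228, 0.974, -0.001], 'contact_force': [-0.086, -0.281, 0.505], 'torque': [0.015, -0.009, -0.04], 'finger_force': 0.0, 'width': 85.772}
scene [-126. -718.  563.] [ 0.68  0.57 -0.45] 543.3447035171715
cassette_mid 0.71 [361, 257, 36, 62] [ 621. -185.   83.]
cassette_mid 0.6 [269, 275, 73, 52] [484. -75.  59.]
stand 0.7 [255, 300, 63, 46] [435. -88.  33.]
carrier 0.88 [203, 244, 60, 72] [479. 117.  62.]
carrier 0.15 [270, 233, 24, 19] [672. 115.  20.]
hook_mid 0.83 [374, 320, 26, 61] [ 498. -306.   56.]
marker_red 0.73 [292, 226, 29, 70] [632.   7.  86.]
marker_green 0.56 [329, 312, 44, 40] [ 512. -200.   19.]
wash_bottle 0.78 [292, 227, 31, 68] [632.   6.  82.]
mug 0.61 [361, 258, 37, 65] [ 621. -185.   81.]
side [311. 459. 701.] [ 0.28 -0.68 -0.68] 445.21204139667776
cassette_mid 0.58 [352, 291, 79, 47] [480. -62.  69.]
stand 0.87 [366, 316, 58, 40] [444. -46.  34.]
stand 0.63 [278, 392, 116, 71] [513. 168.  59.]
carrier 0.86 [278, 392, 115, 69] [513. 168.  59.]
carrier 0.51 [236, 265, 38, 31] [730. -52.  41.]
hook_mid 0.88 [378, 219, 20, 38] [ 508. -294.   57.]
hook_mid 0.67 [351, 292, 82, 49] [482. -62.  66.]
marker_red 0.75 [313, 341, 67, 25] [515.  37.  19.]
marker_green 0.75 [358, 260, 57, 24] [ 515. -192.   18.]
wash_bottle 0.85 [244, 296, 41, 69] [641.  50.  98.]
mug 0.63 [286, 234, 53, 57] [ 651. -127.   96.]
air_duster 0.68 [376, 220, 18, 39] [ 512. -296.   54.]
air_duster 0.6 [353, 289, 84, 45] [479. -63.  75.]
```

View pics/scene0.png

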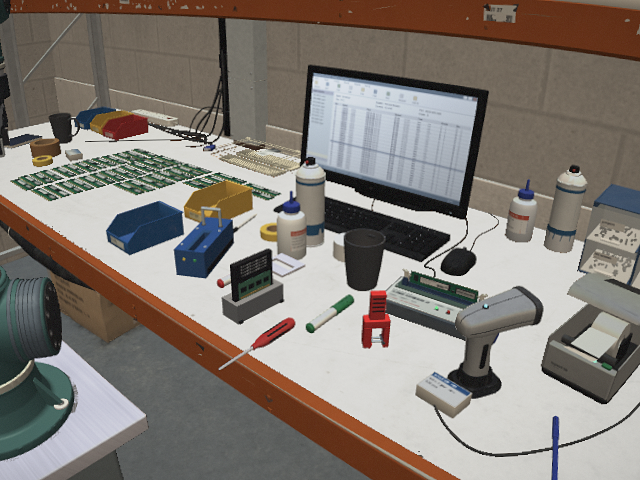

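View pics/side0.png

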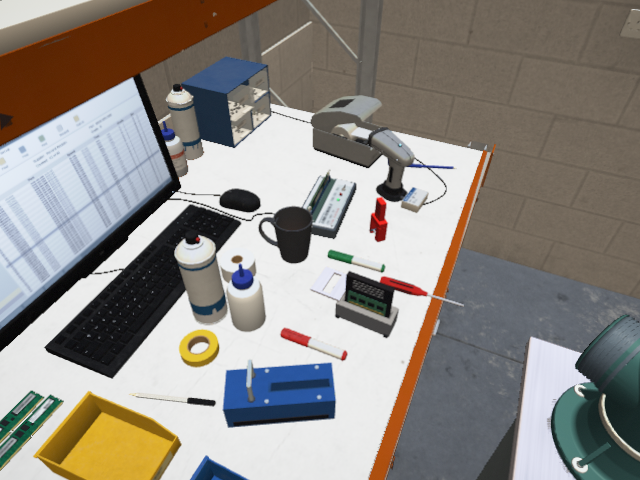

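The scene picture shows the blue carrier at about (203,244), the stand with the cassette at (253,285) and the red hook at (375,320). In the side picture they are at (278,392), (365,305) and (378,220). I'll fit their poses from the depth.

```bash
python3 - <<'E'
from h import *
def rect(P): 
    r=cv2.minAreaRect(P[:,:2].astype(np.float32)); return np.round(r[0],1),np.round(r[1],1),round(r[2],1),len(P)
for n in ['scene','side']:
    W=np.load(n+'.npy'); P=W.reshape(-1,3); 
    C=cv2.cvtColor(cv2.imread(f'pics/{n}0.png'),cv2.COLOR_BGR2HSV).reshape(-1,3).astype(int)
    X,Y,Z=P.T; H,S,V=C.T
    def box(x0,x1,y0,y1,z0,z1): return (X>x0)&(X<x1)&(Y>y0)&(Y<y1)&(Z>z0)&(Z<z1)
    print(n)
    print('carrier top',rect(P[box(380,640,80,260,54,66)&(H>100)&(H<125)&(S>120)]))
    q=P[box(380,640,80,260,75,115)]; print('ring',rect(q),q[:,2].max())
    q=P[box(380,640,80,260,95,115)]; print('ringtop',rect(q) if len(q)>3 else 0)
    q=P[box(380,560,-150,0,85,125)&(V<60)]; print('cass top',rect(q))
    q=P[box(380,560,-150,0,30,44)&(S<40)]; print('stand',rect(q))
    q=P[box(380,600,-150,0,45,72)&(S<60)&(V>90)]; print('plate',rect(q),q.mean(0).round())
    q=P[box(420,600,-380,-220,85,120)]; print('hookhandle',rect(q))
    q=P[box(420,600,-380,-220,10,120)&((H<8)|(H>172))&(S>150)]; print('hook',rect(q))
s=cv2.imread('pics/side0.png'); a=cv2.resize(s[250:340,310:420],None,fx=5,fy=5)
b=cv2.imread('pics/scene0.png'); b=cv2.resize(b[240:330,210:320],None,fx=5,fy=5)
cv2.imwrite('pics/cass.png',cv2.resize(np.vstack([a,b]),(500,600)) )
E
```

```text
scene
carrier top (array([513.6, 155.2]), array([172.1,  67.5]), 28.8, 976)
ring (array([549.8, 176. ]), array([ 9.8, 49.3]), 30.9, 130) 106.26300720488045
ringtop (array([549.7, 176.3]), array([ 9.8, 48.7]), 30.7, 77)
cass top (array([446.3, -70. ]), array([16.2, 89.3]), 85.0, 518)
stand (array([448.6, -68.3]), array([ 47.4, 116.9]), 85.3, 610)
plate (array([480.1, -74.5]), array([151.6,  67.9]), 2.6, 463) [524. -79.  67.]
hookhandle (array([ 505.8, -304.4]), array([16.8, 26.2]), 49.3, 250)
hook (array([ 505.7, -304. ]), array([24.8, 43.9]), 47.5, 881)
side
carrier top (array([515.9, 157.2]), array([168.3,  67.4]), 28.9, 3604)
ring (array([553.7, 178.4]), array([ 6.9, 45.9]), 29.1, 182) 105.62481881394987
ringtop (array([553.7, 178.3]), array([ 6.9, 45.7]), 29.1, 138)
cass top (array([448.1, -64.4]), array([12.5, 88.5]), 86.7, 500)
stand (array([449.3, -67.4]), array([ 47. , 112.3]), 87.0, 599)
plate (array([479.1, -69.4]), array([ 69.8, 150. ]), 87.9, 669) [524. -66.  66.]
hookhandle (array([ 507.5, -303.5]), array([15.1, 26.8]), 46.8, 119)
hook (array([ 507.8, -301.3]), array([19.6, 44.4]), 46.0, 448)
```

View pics/cass.png

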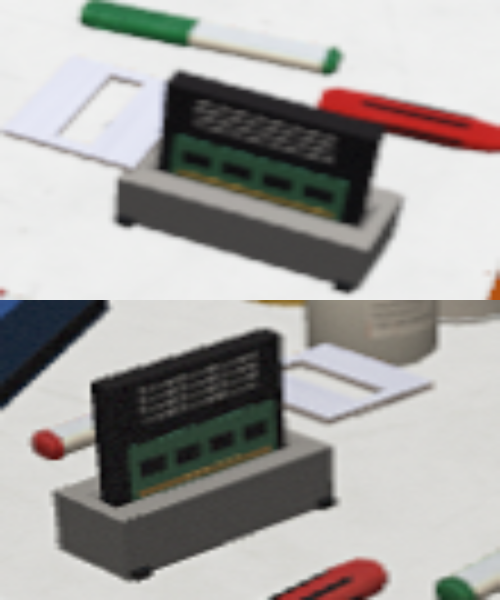

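Both cameras agree. The cassette is near (447.5,-67.5), yaw about -3.5°, with its plate towards world +x. The carrier is near (514.7,156), yaw 28.9°, and the hook near (506.5,-303), with its x axis at -43°. I'll move above the cassette.

>>> play_rows --deltas '[[[0.09,-0.25,0],[0,0,0.016]],[[0.18,-0.5,0],[0,0,0.032]],[[0.27,-0.75,0],[0,0,0.048]],[[0.35,-1,0],[0,0,0.064]],[[0.35,-1,0],[0,0,0.064]],[[0.35,-1,0],[0,0,0.064]]]' --jaw 0

```text
time_s: 1.6
ee_pos: [315.2, 291.5, 231.8]
orientation: [0.0, 0.032, 1.0, 0.001]
contact_force: [0.3, -0.5, 0.3]
width: 85.5
finger_force: 0.0
```

>>> play_rows --deltas '[[[0.09,-0.25,0],[0,0,0]],[[0.18,-0.5,0],[0,0,0]],[[0.27,-0.75,0],[0,0,0]],[[0.35,-1,0],[0,0,0]],[[0.35,-1,0],[0,0,0]],[[0.35,-1,0],[0,0,0]]]'

```text
time_s: 2.2
ee_pos: [385.3, 92.6, 231.3]
orientation: [-0.0, 0.031, 1.0, 0.0]
contact_force: [-0.8, 1.2, 0.0]
width: 85.6
finger_force: 0.0
```

>>> play_rows --deltas '[[[0.08,-0.2,0],[0,0,0]],[[0.16,-0.4,0],[0,0,0]],[[0.24,-0.6,0],[0,0,0]],[[0.3,-0.8,0],[0,0,0]],[[0.3,-0.8,0],[0,0,0]],[[0.3,-0.8,0],[0,0,0]],[[0.3,-0.8,0],[0,0,0]]]'

```text
time_s: 2.9
ee_pos: [444.8, -65.0, 231.3]
orientation: [-0.0, 0.028, 1.0, 0.001]
contact_force: [0.2, 0.3, 0.3]
width: 85.3
finger_force: 0.0
```

```bash
python3 - <<'E'
from h import *
s=manip.observe(); print(s['ee_pos'],s['orientation'],s['q'],s['time_s'])
m,p,d=snap('wrist','w1.png'); W=cloud(m,d); np.save('w1.npy',W)
print(-np.array(m['R']).T@np.array(m['t']))
P=W.reshape(-1,3);X,Y,Z=P.T
C=cv2.cvtColor(p,cv2.COLOR_RGB2HSV).reshape(-1,3).astype(int);H,S,V=C.T
def rect(P): 
    r=cv2.minAreaRect(P[:,:2].astype(np.float32)); return np.round(r[0],1),np.round(r[1],1),round(r[2],1),len(P)
b=(X>380)&(X<580)&(Y>-150)&(Y<0)
for z0,z1 in [(100,116),(60,72),(32,44)]:
    print(z0,rect(P[b&(Z>z0)&(Z<z1)]),np.median(P[b&(Z>z0)&(Z<z1)],0))
E
```

```text
[444.75276976 -64.99148667 231.31827144] [-6.96666858e-05  2.77374488e-02  9.99615022e-01  6.61580794e-04] [-2.72272604e-01 -1.38943933e-01  1.59173005e+00  1.25888919e-03
  1.68926198e+00 -1.78743840e+00] 2.9
[366.98290906 -60.97329021 374.3182601 ]
100 (array([448.6, -67.2]), array([12.9, 90.1]), 87.4, 2541) [444.75298181 -66.89416572 108.31711431]
60 (array([478.7, -68.7]), array([ 66.4, 150.6]), 87.5, 4372) [525.04392736 -70.48947953  66.33969492]
32 (array([447.5, -67.1]), array([ 44.2, 110.6]), 87.3, 4975) [439.37037207 -62.69781387  38.33015187]
```

View pics/w1.png

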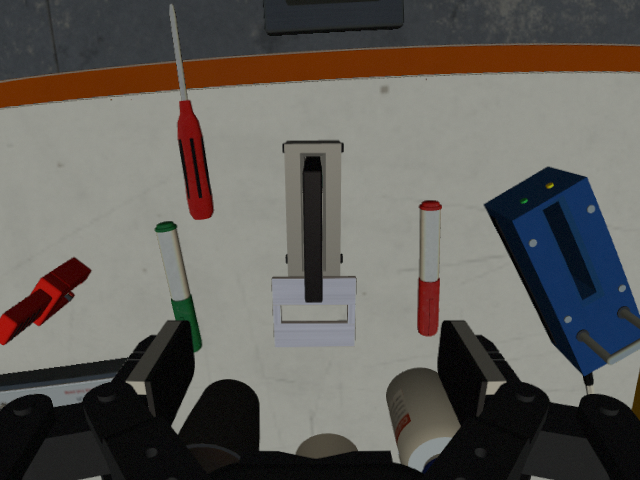

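The wrist view shows the cassette at (313,230) in the stand with its plate at (315,312), the red marker at (430,265), and the carrier at (575,270) partly cut off. I'll look from above the carrier before picking.

>>> play_rows --deltas '[[[0,0.25,0.05],[0,0,0.001]],[[0,0.5,0.1],[0,0,0.001]],[[0,0.75,0.15],[0,0,0.0016]],[[0,0.95,0.2],[0,0,0.0016]],[[0,0.95,0.2],[0,0,0.0016]],[[0,0.95,0.2],[0,0,0.0016]],[[0,0.95,0.2],[0,0,0.0016]]]'

```text
time_s: 3.65
ee_pos: [444.0, 122.8, 271.1]
orientation: [-0.0, 0.024, 1.0, -0.0]
contact_force: [0.1, 0.2, 0.4]
width: 85.3
finger_force: 0.0
```

```bash
python3 - <<'E'
from h import *
s=manip.observe(); print(s['ee_pos'],s['orientation'],s['time_s'])
m,p,d=snap('wrist','w2.png'); W=cloud(m,d); np.save('w2.npy',W)
P=W.reshape(-1,3);X,Y,Z=P.T
C=cv2.cvtColor(p,cv2.COLOR_RGB2HSV).reshape(-1,3).astype(int);H,S,V=C.T
def rect(P): 
    r=cv2.minAreaRect(P[:,:2].astype(np.float32)); return np.round(r[0],1),np.round(r[1],1),round(r[2],1),len(P)
b=(X>400)&(X<640)&(Y>70)&(Y<260)
blue=(H>95)&(H<130)&(S>100)
q=P[b&blue&(Z>54)&(Z<66)]; print('top',rect(q),np.median(q[:,2]))
q=P[b&(Z>92)&(Z<112)]; print('ring',rect(q),np.median(q,0))
# slot: not-blue-top points inside top outline, at depth below
c=np.array([486.7,140.7]); a=np.radians(28.9); R=np.array([[np.cos(a),np.sin(a)],[-np.sin(a),np.cos(a)]])
L=(P[:,:2]-c)@R.T
k=(abs(L[:,0])<65)&(abs(L[:,1])<30)&(Z>54)&(Z<62)
g=np.histogram2d(L[k,0],L[k,1],bins=[np.arange(-66,67,6),np.arange(-30,31,2)])[0]
for r in g: print(' '.join('%3d'%v for v in r))
E
```

```text
[444.03512465 122.77883732 271.06073561] [-2.00120732e-04  2.38818637e-02  9.99714754e-01 -1.67486123e-04] 3.65
top (array([514.9, 155.9]), array([170.4,  66.3]), 29.1, 10516) 60.35235105317702
ring (array([552. , 176.6]), array([ 7.9, 46.5]), 28.9, 533) [550.73469756 176.73538492 102.81035948]
  0   0   0   0   0   0   0   0   0   0   0   0   0   0   0   0   0   0   0   0   0   0   0   0   0   0   0   0   0   0
  0   0   0   0   0   0   0   0   0   0   0   0   0   0   0   0   0   0   0   0   0   0   0   0   0   0   0   0   0   0
 15  17  15  15  16  16  14  16  16  16  13  16  17  17  15  14  15  15  15  15  18  16  16  15  18  16  18  17  17  20
 15  15  16  15  15  15  17  17  13  20  17   7   5   4   4   4   5   6  11  15  18  14  15  19  16  17  16  16  18  16
 13  16  16  13  15  17  15  15  18  18  17   6   0   0   0   0   0   0  11  16  14  17  16  17  17  17  17  17  15  16
 16  15  15  17  13  16  15  15  16  18  16   7   0   0   0   0   0   0  11  15  17  16  16  18  16  14  16  17  17  17
  9  11  10  15  16  15  15  15  13  18  18   8   0   0   0   0   0   0  12  14  13 
[... 1135 characters left out ...]
  13  15  14  13  14  17   5   0   0   0   0   0   0   7  16  15  11  13  15  13  13  14  13  13  15
 14  12  14  12  14  12  15  12  12  18  15   6   0   0   0   0   0   0   9  12  13  16  14  12  16  14  16  14  14  14
 16  11  15  12  14  13  13  14  12  15  15  11   8   8   7   9   7   9   8  14  13  13  13  14  16  13  14  12  15  14
  9  12   8  15  11  14  12  13  13  14  15  14  16  16  17  15  16  15  19  13  12  10  14  14  12  15  13   9  11  13
 12  12  12  12  12  12  13  11  13  12  13  14  14  11  14  14  14  12  13  15  14  14  12  14  15  13  13  10   9  15
 11   9  12  11  11  10  12  12  11  11  10  10  11  12  10  12  10  10  11  11  10  12  12   9   9  11  10  12  12  12
```

View pics/w2.png

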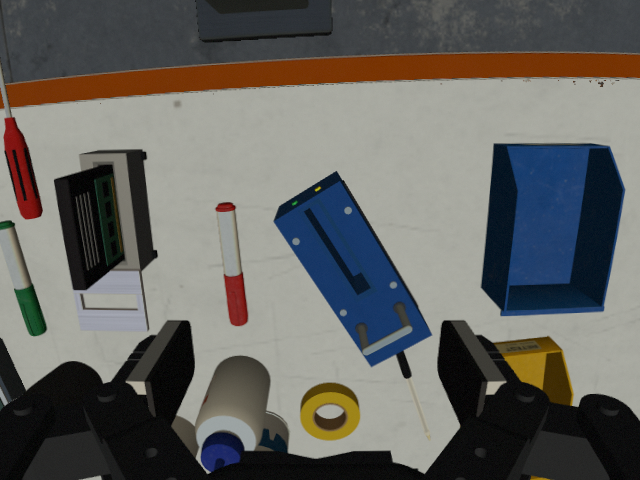

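The wrist view shows the carrier's slot running from (310,215) to (360,285) and the ring at (388,345), with the cassette at (95,225). The carrier fits at (514.9,155.9), yaw 29.0°, which puts the slot at (486.9,140.4). Now I'll pick the cassette.

>>> play_rows --deltas '[[[0.004,-0.25,0],[0,0,0]],[[0.008,-0.5,0],[0,0,0]],[[0.012,-0.75,0],[0,0,0]],[[0.017,-0.949,-0.1],[0,0,0]],[[0.017,-0.949,-0.3],[0,0,0]],[[0.017,-0.949,-0.5],[0,0,0]],[[0.017,-0.949,-0.7],[0,0,0]],[[0.017,-0.949,-0.9],[0,0,0]],[[0.017,-0.949,-1],[0,0,0]],[[0.017,-0.949,-1],[0,0,0]]]'

```text
time_s: 4.7
ee_pos: [444.2, -67.4, 67.2]
orientation: [-0.005, 0.026, 1.0, 0.001]
contact_force: [-0.0, 0.5, 0.9]
width: 85.0
finger_force: 0.0
```

>>> play_rows --deltas '[[[0,0,0],[0,0,0]],[[0,0,0],[0,0,0]],[[0,0,0],[0,0,0]],[[0,0,0],[0,0,0]],[[0,0,0],[0,0,0]],[[0,0,0],[0,0,0]],[[0,0,0],[0,0,0]],[[0,0,0],[0,0,0]],[[0,0,0],[0,0,0]],[[0,0,0],[0,0,0]]]' --jaw 1 --grip_force 60

```text
time_s: 5.7
ee_pos: [448.7, -67.2, 72.3]
orientation: [0.001, 0.024, 1.0, -0.0]
contact_force: [-0.3, 0.8, 6.1]
width: 11.3
finger_force: 59.2
```

>>> play_rows --deltas '[[[0,0,0.03],[0,0,0]],[[0,0,0.08],[0,0,0]],[[0,0,0.14],[0,0,0]],[[0,0,0.2],[0,0,0]],[[0,0,0.28],[0,0,0]],[[0,0,0.38],[0,0,0]],[[0,0,0.48],[0,0,0]],[[0,0,0.58],[0,0,0]],[[0,0,0.65],[0,0,0]],[[0,0,0.65],[0,0,0]]]'

```text
time_s: 6.7
ee_pos: [449.0, -67.5, 204.3]
orientation: [0.002, 0.024, 1.0, -0.001]
contact_force: [-0.6, 0.1, -2.0]
width: 11.4
finger_force: 58.4
```

```bash
cat >> h.py <<'E'
def slab():
    "pose of held cassette from the wrist + fixed cams"
    from cell import manip
    e=manip.observe(); x,y,z=e['ee_pos']; print('ee',np.round(e['ee_pos'],1),np.round(e['orientation'],4),round(e['width'],1),np.round(e['contact_force'],1),e['time_s'])
E
python3 - <<'E'
from h import *
slab(); e=manip.observe()['ee_pos']
for n in ['wrist','side','scene']:
    m,p,d=snap(n,n+'3.png'); P=cloud(m,d).reshape(-1,3); X,Y,Z=P.T
    C=cv2.cvtColor(p,cv2.COLOR_RGB2HSV).reshape(-1,3).astype(int);H,S,V=C.T
    k=(X>e[0]+54)&(X<e[0]+120)&(abs(Y-e[1])<50)&(Z>e[2]-45)&(Z<e[2]+25)&(V>100)&(S<60)
    q=P[k]
    if len(q)<30: print(n,len(q)); continue
    md=np.median(q[:,2]); q=q[abs(q[:,2]-md)<8]
    A=np.c_[q[:,:2]-q[:,:2].mean(0),np.ones(len(q))]; c=np.linalg.lstsq(A,q[:,2],rcond=None)[0]
    r=cv2.minAreaRect(q[:,:2].astype(np.float32)); print(n,len(q),r,'z',c[2],'slopes',c[:2])
E
```

```text
ee [449.  -67.5 204.3] [ 2.300e-03  2.430e-02  9.997e-01 -6.000e-04] 11.4 [-0.6  0.1 -2. ] 6.7
wrist 309 ((509.3988037109375, -70.5004653930664), (23.535781860351562, 13.83012580871582), 86.90491485595703) z 198.54709635425792 slopes [-0.01559602  0.0020947 ]
side 647 ((528.2001342773438, -71.5811767578125), (68.81124877929688, 51.50071334838867), 88.3388900756836) z 196.39409646606458 slopes [ 0.00357658 -0.00820633]
scene 332 ((528.273681640625, -72.90773010253906), (67.19364166259766, 50.339752197265625), 89.64112854003906) z 195.4433899885503 slopes [ 0.00246488 -0.0032714 ]
```

>>> play_rows --deltas '[[[0.01,0.06,0],[0,0,0.005]],[[0.03,0.18,0],[0,0,0.016]],[[0.06,0.32,0],[0,0,0.03]],[[0.09,0.48,0],[0,0,0.044]],[[0.12,0.64,0],[0,0,0.058]],[[0.15,0.78,0],[0,0,0.07]],[[0.175,0.9,0],[0,0,0.08]],[[0.19,0.97,0],[0,0,0.086]],[[0.196,1,0],[0,0,0.088]],[[0.196,1,0],[0,0,0.088]]]'

```text
time_s: 7.85
ee_pos: [486.9, 133.2, 200.7]
orientation: [-0.001, -0.25, 0.968, -0.0]
contact_force: [0.2, -0.4, -1.7]
width: 11.2
finger_force: 58.6
```

>>> play_rows --deltas '[[[0,0.02,0],[0,0,0]],[[0,0.04,0],[0,0,0]],[[0,0.04,0],[0,0,0]],[[0,0.04,0],[0,0,0]],[[0,0.04,0],[0,0,0]],[[0,0.04,0],[0,0,0]]]'

```text
time_s: 8.45
ee_pos: [487.2, 140.6, 201.4]
orientation: [0.0, -0.249, 0.968, -0.0]
contact_force: [0.5, 0.6, -2.7]
width: 11.2
finger_force: 58.7
```

```bash
cat >> h.py <<'E'
def plate(n,f=None):
    "plate edges in the carrier frame centred on slot (yaw 29)"
    e=manip.observe()['ee_pos']
    m,p,d=snap(n,f); P=cloud(m,d).reshape(-1,3); Z=P[:,2]
    C=cv2.cvtColor(p,cv2.COLOR_RGB2HSV).reshape(-1,3).astype(int);H,S,V=C.T
    a=np.radians(29.0); R=np.array([[np.cos(a),np.sin(a)],[-np.sin(a),np.cos(a)]])
    L=(P[:,:2]-[486.9,140.4])@R.T
    k=(L[:,0]>58)&(L[:,0]<125)&(abs(L[:,1])<50)&(abs(Z-(e[2]-8))<14)&(V>90)&(S<60)
    if k.sum()<30: print(n,k.sum()); return
    q=L[k]; z=Z[k]; j=abs(z-np.median(z))<5; q=q[j]; z=z[j]
    A=np.c_[q-q.mean(0),np.ones(len(q))]; c=np.linalg.lstsq(A,z,rcond=None)[0]
    r=cv2.minAreaRect(q.astype(np.float32))
    print(n,len(q),np.round(r[0],1),np.round(r[1],1),round(r[2],1),'x1',np.percentile(q[:,0],99.5).round(1),'y',np.percentile(q[:,1],[.5,99.5]).round(1),'z',c.round(3))
E
python3 - <<'E'
from h import *
slab()
for n in ['wrist','side','scene']: plate(n,n+'4.png')
e=manip.observe(); o=e['orientation']; print('tool y',2*np.degrees(np.arctan2(o[2],o[1]))-90)
E
```

```text
ee [487.2 140.6 201.4] [ 1.000e-04 -2.493e-01  9.684e-01 -0.000e+00] 11.2 [ 0.5  0.6 -2.7] 8.45
wrist 227 [62.8  0.1] [ 9.6 23.6] 0.1 x1 67.4 y [-11.7  11.8] z [-1.40000e-02 -5.00000e-03  1.95353e+02]
side 1206 [82.6  0.3] [49.2 68.7] 0.0 x1 106.8 y [-33.1  33.8] z [-7.0000e-03 -2.0000e-02  1.9534e+02]
scene 149 [83.1 -6.5] [51.9 48.7] 88.2 x1 106.4 y [-32.1  17.8] z [1.20000e-02 8.00000e-03 1.95673e+02]
tool y 118.88476543081754
```

View pics/side4.png

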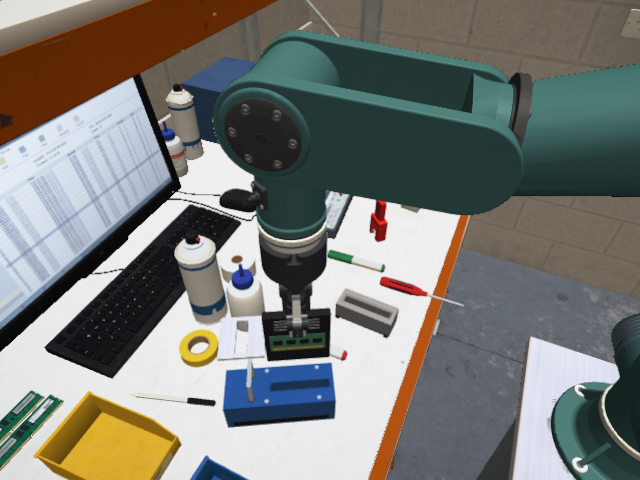

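The side view shows the cassette held level above the carrier at (297,333), with the plate at (240,338), aligned to within about 1 mm. I'll lower it.

>>> play_rows --deltas '[[[0,0,-0.05],[0,0,0]],[[0,0,-0.12],[0,0,0]],[[0,0,-0.2],[0,0,0]],[[0,0,-0.28],[0,0,0]],[[0,0,-0.34],[0,0,0]],[[0,0,-0.36],[0,0,0]],[[0,0,-0.36],[0,0,0]],[[0,0,-0.36],[0,0,0]]]'

```text
time_s: 9.4
ee_pos: [487.6, 140.9, 129.9]
orientation: [0.001, -0.25, 0.968, 0.0]
contact_force: [0.8, 0.1, -1.6]
width: 11.7
finger_force: 58.7
```

>>> play_rows --deltas '[[[0,0,-0.02],[0,0,0]],[[0,0,-0.04],[0,0,0]],[[0,0,-0.055],[0,0,0]],[[0,0,-0.07],[0,0,0]],[[0,0,-0.08],[0,0,0]],[[0,0,-0.08],[0,0,0]]]'

```text
time_s: 10.0
ee_pos: [486.7, 140.8, 112.4]
orientation: [-0.001, -0.249, 0.968, 0.0]
contact_force: [-0.2, -1.0, -2.2]
width: 11.4
finger_force: 59.0
```

>>> play_rows --deltas '[[[0,0,-0.02],[0,0,0]],[[0,0,-0.045],[0,0,0]],[[0,0,-0.07],[0,0,0]],[[0,0,-0.095],[0,0,0]],[[0,0,-0.12],[0,0,0]],[[0,0,-0.14],[0,0,0]],[[0,0,-0.155],[0,0,0]],[[0,0,-0.16],[0,0,0]]]'

```text
time_s: 10.8
ee_pos: [487.0, 140.8, 80.9]
orientation: [-0.0, -0.249, 0.968, 0.0]
contact_force: [-0.4, 0.5, -2.9]
width: 10.8
finger_force: 59.0
```

>>> play_rows --deltas '[[[0,0,-0.01],[0,0,0]],[[0,0,-0.02],[0,0,0]],[[0,0,-0.025],[0,0,0]],[[0,0,-0.03],[0,0,0]],[[0,0,-0.035],[0,0,0]],[[0,0,-0.035],[0,0,0]],[[0,0,-0.035],[0,0,0]]]'

```text
time_s: 11.5
ee_pos: [487.2, 140.9, 74.4]
orientation: [0.0, -0.249, 0.968, 0.0]
contact_force: [-0.0, -0.1, -2.5]
width: 11.1
finger_force: 59.1
```

>>> play_rows --deltas '[[[0,0,-0.005],[0,0,0]],[[0,0,-0.01],[0,0,0]],[[0,0,-0.01],[0,0,0]],[[0,0,-0.01],[0,0,0]],[[0,0,-0.01],[0,0,0]]]'

```text
time_s: 12.0
ee_pos: [487.3, 140.8, 74.3]
orientation: [0.0, -0.25, 0.968, -0.0]
contact_force: [-3.7, -1.5, 7.8]
width: 11.5
finger_force: 60.4
```

```bash
python3 - <<'E'
from h import *
slab()
for n in ['side','scene']: plate(n,n+'5.png')
E
```

```text
ee [487.3 140.8  74.3] [ 3.000e-04 -2.495e-01  9.684e-01 -1.000e-04] 11.5 [-3.7 -1.5  7.8] 12.0
side 968 [82.6  0.6] [49.3 67.2] 0.2 x1 107.0 y [-31.7  33.6] z [0.0000e+00 3.0000e-03 6.7936e+01]
scene 140 [82.2 -7.1] [51.8 48.2] 87.9 x1 106.2 y [-32.8  16.7] z [-1.3000e-02 -7.0000e-03  6.7914e+01]
```

The cassette has bottomed: the plate top reads 67.9 mm against an expected 68, with 8 N of reaction. I'll release it and go to the hook.

>>> play_rows --deltas '[[[0,0,0.01],[0,0,0]],[[0,0,0.01],[0,0,0]],[[0,0,0.01],[0,0,0]],[[0,0,0.01],[0,0,0]],[[0,0,0.01],[0,0,0]],[[0,0,0.01],[0,0,0]],[[0,0,0.01],[0,0,0]],[[0,0,0.01],[0,0,0]]]' --jaw 0

```text
time_s: 12.9
ee_pos: [487.2, 140.8, 74.3]
orientation: [-0.0, -0.249, 0.968, 0.0]
contact_force: [-0.3, 0.1, -1.0]
width: 85.5
finger_force: 0.0
```

>>> play_rows --deltas '[[[0,0,0.05],[0,0,0]],[[0,0,0.15],[0,0,0]],[[0,0,0.3],[0,0,0]],[[0,0,0.5],[0,0,0]],[[0,0,0.7],[0,0,0]],[[0,0,0.9],[0,0,0]],[[0,0,0.9],[0,0,0]],[[0,0,0.9],[0,0,0]]]'

```text
time_s: 13.7
ee_pos: [487.8, 141.0, 256.5]
orientation: [0.002, -0.249, 0.968, -0.0]
contact_force: [0.7, -1.0, -1.5]
width: 85.5
finger_force: 0.0
```

>>> play_rows --deltas '[[[0,-0.2,0],[0,0,-0.02]],[[0,-0.4,0],[0,0,-0.04]],[[0,-0.6,0],[0,0,-0.06]],[[0,-0.8,0],[0,0,-0.08]],[[0,-1,0],[0,0,-0.1]],[[0,-1,0],[0,0,-0.12]],[[0,-1,0],[0,0,-0.14]],[[0,-1,0],[0,0,-0.16]],[[0,-1,0],[0,0,-0.18]],[[0,-1,0],[0,0,-0.2]]]'

```text
time_s: 14.7
ee_pos: [486.2, -59.1, 252.2]
orientation: [-0.002, 0.37, 0.929, -0.0]
contact_force: [-0.1, -0.6, 0.2]
width: 85.6
finger_force: 0.0
```

>>> play_rows --deltas '[[[0,-0.2,0],[0,0,0]],[[0,-0.4,0],[0,0,0]],[[0,-0.6,0],[0,0,0]],[[0,-0.8,0],[0,0,0]],[[0,-1,0],[0,0,0]],[[0,-1,0],[0,0,0]],[[0,-1,0],[0,0,0]]]'

```text
time_s: 15.4
ee_pos: [486.3, -259.4, 252.2]
orientation: [-0.002, 0.368, 0.93, 0.001]
contact_force: [0.5, -0.6, -0.3]
width: 85.3
finger_force: 0.0
```

```bash
python3 - <<'E'
from h import *
slab(); o=manip.observe()['orientation']; print('tool y',2*np.degrees(np.arctan2(o[2],o[1]))-90)
m,p,d=snap('wrist','w6.png'); P=cloud(m,d).reshape(-1,3);X,Y,Z=P.T
C=cv2.cvtColor(p,cv2.COLOR_RGB2HSV).reshape(-1,3).astype(int);H,S,V=C.T
def rect(P): 
    r=cv2.minAreaRect(P[:,:2].astype(np.float32)); return np.round(r[0],1),np.round(r[1],1),round(r[2],1),len(P)
b=(X>440)&(X<580)&(Y>-370)&(Y<-230)
for z0,z1 in [(98,112),(40,112),(8,112)]:
    q=P[b&(Z>z0)&(Z<z1)]
    if len(q)>3: print(z0,rect(q),np.median(q,0))
E
```

```text
ee [ 486.3 -259.4  252.2] [-2.100e-03  3.682e-01  9.297e-01  8.000e-04] 85.3 [ 0.5 -0.6 -0.3] 15.4
tool y 46.78687653257322
98 (array([ 507.6, -304.3]), array([14. , 26.7]), 45.7, 678) [ 506.61391105 -303.19045683  104.71473357]
40 (array([ 507.4, -304.1]), array([21.2, 43.9]), 46.4, 1668) [ 501.60665186 -297.9394664    82.29055435]
8 (array([ 507.7, -303.7]), array([22.3, 44.2]), 46.7, 1913) [ 500.34721563 -296.73373998   67.15682665]
```

View pics/w6.png

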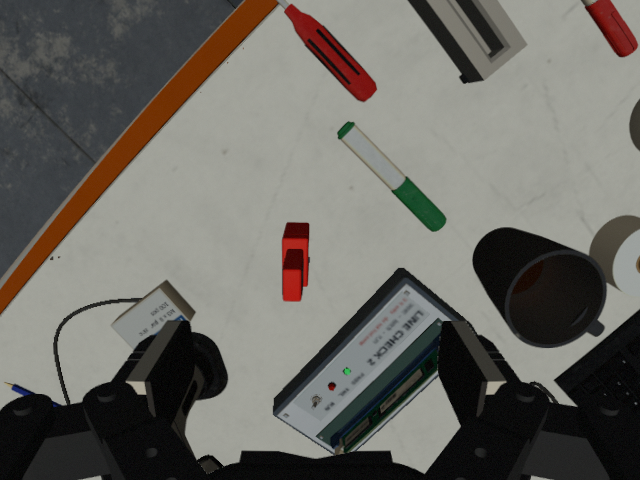

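The wrist view shows the hook at (296,262), upright. A grey box corner sits at (400,270) and the scanner base at (200,360), so I'll check clearance in the hook frame.

```bash
python3 - <<'E'
from h import *
a=np.radians(46.6); R=np.array([[np.cos(a),np.sin(a)],[np.sin(a),-np.cos(a)]])
Ps=[np.load('scene.npy').reshape(-1,3),np.load('side.npy').reshape(-1,3)]
P=np.vstack(Ps); L=(P[:,:2]-[507.6,-304.2])@R.T; Z=P[:,2]
# rows: along hook x ; cols along tool y
for x0 in range(-60,60,20):
    print(x0,[int(np.nanmax(np.r_[0,Z[(L[:,0]>=y)&(L[:,0]<y+15)&(L[:,1]>=x0)&(L[:,1]<x0+20)]])) for y in range(-105,105,15)])
E
```

```text
-60 [3, 3, 3, 3, 3, 2, 2, 3, 3, 3, 4, 4, 18, 24]
-40 [3, 3, 3, 2, 3, 3, 57, 57, 3, 3, 4, 3, 3, 15]
-20 [2, 3, 3, 3, 3, 3, 107, 107, 3, 3, 3, 4, 3, 3]
0 [3, 2, 3, 3, 3, 2, 107, 107, 3, 3, 5, 3, 2, 3]
20 [3, 4, 3, 3, 3, 2, 56, 56, 3, 5, 3, 3, 33, 36]
40 [2, 3, 3, 3, 3, 4, 3, 2, 3, 4, 3, 33, 37, 36]
```

Clear.

>>> play_rows --deltas '[[[0.05,-0.12,0],[0,0,-0.001]],[[0.106,-0.224,-0.1],[0,0,-0.001]],[[0.106,-0.224,-0.3],[0,0,-0.001]],[[0.106,-0.224,-0.5],[0,0,-0.001]],[[0.106,-0.224,-0.65],[0,0,-0.001]],[[0.106,-0.224,-0.8],[0,0,-0.001]],[[0.106,-0.224,-0.9],[0,0,-0.001]],[[0.106,-0.224,-0.955],[0,0,-0.001]],[[0.106,-0.224,-0.955],[0,0,-0.001]],[[0.106,-0.224,-0.955],[0,0,-0.001]]]'

```text
time_s: 16.45
ee_pos: [509.1, -303.6, 64.4]
orientation: [0.001, 0.37, 0.929, -0.0]
contact_force: [0.4, -0.6, 0.4]
width: 85.4
finger_force: 0.0
```

>>> play_rows --deltas '[[[0,0,0],[0,0,0]],[[0,0,0],[0,0,0]],[[0,0,0],[0,0,0]],[[0,0,0],[0,0,0]],[[0,0,0],[0,0,0]],[[0,0,0],[0,0,0]],[[0,0,0],[0,0,0]],[[0,0,0],[0,0,0]],[[0,0,0],[0,0,0]],[[0,0,0],[0,0,0]]]' --jaw 1 --grip_force 70

```text
time_s: 17.45
ee_pos: [508.5, -304.0, 63.6]
orientation: [0.0, 0.37, 0.929, 0.0]
contact_force: [-0.6, 0.1, 2.8]
width: 13.0
finger_force: 68.3
```

```bash
python3 - <<'E'
from h import *
slab(); o=manip.observe()['orientation']; print('tool y',2*np.degrees(np.arctan2(o[2],o[1]))-90)
E
```

```text
ee [ 508.5 -304.    63.6] [2.000e-04 3.703e-01 9.289e-01 0.000e+00] 13.0 [-0.6  0.1  2.8] 17.45
tool y 46.53326066458334
```

>>> play_rows --deltas '[[[0,0,0.03],[0,0,0]],[[0,0,0.1],[0,0,0]],[[0,0,0.2],[0,0,0]],[[0,0,0.32],[0,0,0]],[[0,0,0.45],[0,0,0]],[[0,0,0.58],[0,0,0]],[[0,0,0.7],[0,0,0]],[[0,0,0.8],[0,0,0]],[[0,0,0.84],[0,0,0]],[[0,0,0.85],[0,0,0]]]'

```text
time_s: 18.45
ee_pos: [508.7, -304.3, 235.1]
orientation: [0.001, 0.37, 0.929, -0.0]
contact_force: [0.1, 0.7, -1.2]
width: 13.4
finger_force: 68.1
```

>>> play_rows --deltas '[[[0.003,0.03,0],[0,0,0.003]],[[0.009,0.1,0],[0,0,0.009]],[[0.018,0.2,0],[0,0,0.018]],[[0.028,0.31,0],[0,0,0.027]],[[0.039,0.43,0],[0,0,0.037]],[[0.05,0.55,0],[0,0,0.047]],[[0.06,0.66,0],[0,0,0.057]],[[0.069,0.75,0],[0,0,0.064]],[[0.074,0.8,0],[0,0,0.067]]]'

```text
time_s: 19.35
ee_pos: [522.6, -141.3, 232.1]
orientation: [-0.001, 0.166, 0.986, 0.001]
contact_force: [0.3, -0.2, -1.3]
width: 12.8
finger_force: 68.2
```

>>> play_rows --deltas '[[[0.003,0.03,0],[0,0,0.003]],[[0.009,0.1,0],[0,0,0.009]],[[0.018,0.2,0],[0,0,0.018]],[[0.028,0.31,0],[0,0,0.027]],[[0.039,0.43,0],[0,0,0.037]],[[0.05,0.55,0],[0,0,0.047]],[[0.06,0.66,0],[0,0,0.057]],[[0.069,0.75,0],[0,0,0.064]],[[0.074,0.8,0],[0,0,0.067]]]'

```text
time_s: 20.25
ee_pos: [537.9, 17.5, 233.1]
orientation: [-0.0, -0.043, 0.999, 0.0]
contact_force: [0.1, -0.8, -1.9]
width: 12.9
finger_force: 68.2
```

>>> play_rows --deltas '[[[0.003,0.03,0],[0,0,0.003]],[[0.009,0.1,0],[0,0,0.009]],[[0.018,0.2,0],[0,0,0.018]],[[0.028,0.31,0],[0,0,0.027]],[[0.039,0.43,0],[0,0,0.037]],[[0.05,0.55,0],[0,0,0.047]],[[0.06,0.67,0],[0,0,0.057]],[[0.069,0.77,0],[0,0,0.065]],[[0.074,0.805,0],[0,0,0.0674]],[[0.074,0.805,0],[0,0,0.0674]]]'

```text
time_s: 21.25
ee_pos: [552.8, 177.6, 233.1]
orientation: [-0.0, -0.251, 0.968, -0.0]
contact_force: [-0.6, 0.3, -0.8]
width: 13.0
finger_force: 68.2
```

>>> play_rows --deltas '[[[0,0,0],[0,0,0]],[[0,0,0],[0,0,0]],[[0,0,0],[0,0,0]]]'

```text
time_s: 21.55
ee_pos: [552.9, 176.1, 233.5]
orientation: [0.0, -0.25, 0.968, -0.0]
contact_force: [-1.1, -0.5, -1.7]
width: 13.4
finger_force: 68.2
```

```bash
cat >> h.py <<'E'
def rect(P): 
    r=cv2.minAreaRect(P[:,:2].astype(np.float32)); return np.round(r[0],1),np.round(r[1],1),round(r[2],1),len(P)
def hookfit(n,f=None):
    m,p,d=snap(n,f); P=cloud(m,d).reshape(-1,3);Z=P[:,2]
    C=cv2.cvtColor(p,cv2.COLOR_RGB2HSV).reshape(-1,3).astype(int);H,S,V=C.T
    a=np.radians(29.0); R=np.array([[np.cos(a),np.sin(a)],[-np.sin(a),np.cos(a)]])
    L=(P[:,:2]-[552.4,176.8])@R.T
    k=(abs(L)<40).all(1)&((H<8)|(H>172))&(S>140)&(Z>62)
    if k.sum()>20: q=L[k]; print(n,'hook in ring frame',rect(q),'z',np.percentile(Z[k],[1,99]).round(1))
    k=(abs(L)<40).all(1)&(S<60)&(Z>85)&(Z<112)&(V>60)
    if k.sum()>10: print(n,'ring',rect(L[k]))
E
python3 - <<'E'
from h import *
slab(); o=manip.observe()['orientation']; print('tool y',2*np.degrees(np.arctan2(o[2],o[1]))-90)
for n in ['side','scene','wrist']: hookfit(n,n+'7.png')
plate('side')
E
```

```text
ee [552.9 176.1 233.5] [ 0.000e+00 -2.500e-01  9.683e-01 -1.000e-04] 13.4 [-1.1 -0.5 -1.7] 21.55
tool y 118.95191466546538
side hook in ring frame (array([-0.4,  4.2]), array([43.7, 30.2]), 0.9, 799) z [174.7 281.3]
side ring (array([-10.,   6.]), array([43.4, 46.4]), 67.8, 175)
scene hook in ring frame (array([-3.6, -2.7]), array([23.5, 44.9]), 87.0, 549) z [173.9 275.6]
scene ring (array([-4.5, -1.6]), array([33.2, 39.5]), 28.3, 71)
wrist hook in ring frame (array([-5.2, -0.3]), array([35.5, 21.7]), 0.5, 9891) z [177.2 275.6]
wrist ring (array([-16.6,  -0.2]), array([39.5, 46.8]), 0.1, 400)
side 17
```

View pics/side7.png

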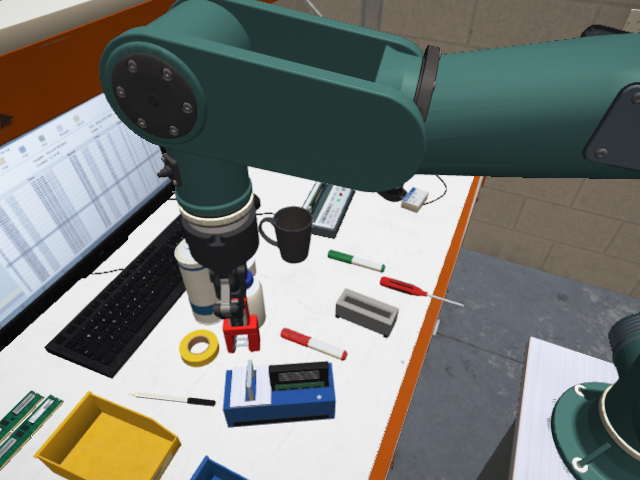

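The side view shows the hook at (240,335) above the ring at (250,378), with the cassette seated at (300,375). Side and scene together suggest the hook is about 1–2 mm towards carrier -x, so I'll shift it +1.2 mm and descend.

>>> play_rows --deltas '[[[0.002,0.002,-0.05],[0,0,0]],[[0.005,0.004,-0.12],[0,0,0]],[[0.005,0.004,-0.2],[0,0,0]],[[0.005,0.004,-0.26],[0,0,0]],[[0.005,0.004,-0.3],[0,0,0]],[[0.005,0.004,-0.3],[0,0,0]],[[0.005,0.004,-0.3],[0,0,0]]]'

```text
time_s: 22.45
ee_pos: [553.9, 177.9, 173.4]
orientation: [0.0, -0.251, 0.968, 0.0]
contact_force: [0.5, -0.3, -1.2]
width: 13.4
finger_force: 68.2
```

>>> play_rows --deltas '[[[0,0,-0.02],[0,0,0]],[[0,0,-0.04],[0,0,0]],[[0,0,-0.06],[0,0,0]],[[0,0,-0.08],[0,0,0]],[[0,0,-0.08],[0,0,0]]]'

```text
time_s: 22.95
ee_pos: [554.0, 177.9, 157.4]
orientation: [0.0, -0.251, 0.968, 0.0]
contact_force: [0.6, 0.6, 1.9]
width: 13.6
finger_force: 68.6
```

```bash
python3 - <<'E'
from h import *
slab()
m,p,d=snap('side','s8.png'); m,q,d=snap('scene','c8.png')
a=cv2.resize(p[310:420,200:330],(650,550)); b=cv2.resize(q[180:290,150:280],(650,550))
cv2.imwrite('pics/z8.png',cv2.cvtColor(cv2.resize(np.hstack([a,b]),(800,340)),cv2.COLOR_RGB2BGR))
E
```

```text
ee [554.  177.9 157.4] [ 3.000e-04 -2.507e-01  9.681e-01  1.000e-04] 13.6 [0.6 0.6 1.9] 22.95
```

View pics/z8.png

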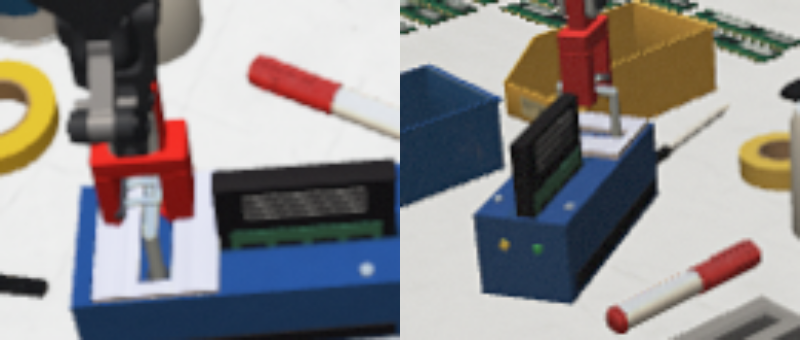

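The hook's legs straddle the bar, which is centred in the mouth in the left crop at (148,195), and the gate is beginning to yield at about 3 N. I'll keep pushing.

>>> play_rows --deltas '[[[0,0,-0.02],[0,0,0]],[[0,0,-0.04],[0,0,0]],[[0,0,-0.06],[0,0,0]],[[0,0,-0.08],[0,0,0]],[[0,0,-0.1],[0,0,0]],[[0,0,-0.11],[0,0,0]],[[0,0,-0.11],[0,0,0]]]'

```text
time_s: 23.75
ee_pos: [552.1, 177.3, 133.1]
orientation: [-0.003, -0.251, 0.968, -0.0]
contact_force: [-0.6, -0.3, -0.9]
width: 13.1
finger_force: 68.4
```

>>> play_rows --deltas '[[[0,0,-0.005],[0,0,0]],[[0,0,-0.01],[0,0,0]],[[0,0,-0.015],[0,0,0]],[[0,0,-0.02],[0,0,0]],[[0,0,-0.02],[0,0,0]],[[0,0,-0.02],[0,0,0]]]'

```text
time_s: 24.35
ee_pos: [553.8, 177.8, 131.6]
orientation: [0.0, -0.251, 0.968, 0.0]
contact_force: [-0.7, -0.4, -0.1]
width: 13.3
finger_force: 68.7
```

>>> play_rows --deltas '[[[0,0,-0.005],[0,0,0]],[[0,0,-0.01],[0,0,0]],[[0,0,-0.01],[0,0,0]],[[0,0,-0.01],[0,0,0]]]'

```text
time_s: 24.75
ee_pos: [554.1, 177.9, 131.2]
orientation: [0.001, -0.251, 0.968, -0.0]
contact_force: [-1.9, -1.6, 6.7]
width: 12.9
finger_force: 69.8
```

Feet are down on the plate (about 8 N). I'll release and retreat upward, then check.

>>> play_rows --deltas '[[[0,0,0.008],[0,0,0]],[[0,0,0.008],[0,0,0]],[[0,0,0.008],[0,0,0]],[[0,0,0.008],[0,0,0]],[[0,0,0.008],[0,0,0]],[[0,0,0.008],[0,0,0]],[[0,0,0.008],[0,0,0]],[[0,0,0.008],[0,0,0]],[[0,0,0.008],[0,0,0]]]' --jaw 0

```text
time_s: 25.65
ee_pos: [553.8, 177.8, 130.9]
orientation: [0.0, -0.251, 0.968, 0.0]
contact_force: [0.9, 0.1, -0.2]
width: 85.8
finger_force: 0.0
```

>>> play_rows --deltas '[[[0,0,0.05],[0,0,0]],[[0,0,0.15],[0,0,0]],[[0,0,0.3],[0,0,0]],[[0,0,0.45],[0,0,0]],[[0,0,0.6],[0,0,0]],[[0,0,0.6],[0,0,0]],[[0,0,0.6],[0,0,0]],[[0,0,0.6],[0,0,0]]]'

```text
time_s: 26.45
ee_pos: [553.2, 177.7, 249.6]
orientation: [-0.001, -0.251, 0.968, 0.0]
contact_force: [0.2, -0.2, -0.1]
width: 85.2
finger_force: 0.0
```

```bash
python3 - <<'E'
from h import *
slab()
for n in ['side','scene']: hookfit(n)
m,p,d=snap('side','s9.png'); W=cloud(m,d); m,q,d=snap('scene','c9.png')
P=W.reshape(-1,3); L=(P[:,:2]-[486.9,140.4])@np.array([[.8746,.4848],[-.4848,.8746]]).T
k=(L[:,0]>50)&(L[:,0]<125)&(abs(L[:,1])<50)&(P[:,2]>62)&(P[:,2]<73); print('plate z',np.median(P[k,2]))
k=(abs(L[:,0])<46)&(abs(L[:,1])<12)&(P[:,2]>90); print('slab top',np.median(P[k,2]))
a=cv2.resize(p[300:410,200:330],(650,550)); b=cv2.resize(q[180:290,150:280],(650,550))
cv2.imwrite('pics/z9.png',cv2.cvtColor(cv2.resize(np.hstack([a,b]),(800,340)),cv2.COLOR_RGB2BGR))
E
```

```text
ee [553.2 177.7 249.6] [-1.200e-03 -2.507e-01  9.681e-01  1.000e-04] 85.2 [ 0.2 -0.2 -0.1] 26.45
side hook in ring frame (array([2.1, 1.8]), array([42.2, 21.5]), 0.7, 1028) z [ 75.7 174.5]
side ring (array([-10.,  11.]), array([65.9, 20.2]), 15.6, 118)
scene hook in ring frame (array([-5. , -1.2]), array([22.7, 55.7]), 83.9, 462) z [ 73.9 174.5]
scene ring (array([-6.1, -2.7]), array([36.8, 40.3]), 28.4, 42)
plate z 68.0124622598439
slab top 569.6725855481479
```

View pics/z9.png

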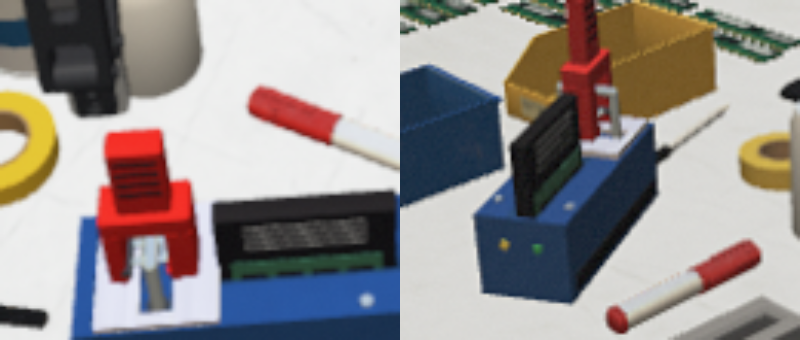

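The hook stands upright on the plate, with its top at about 172 mm after correcting for depth bias. The bar is inside the hook, the push force fell back to zero before the feet touched (the gate closing), and the cassette plate is still at 68.0 mm. I'll hand it in.

```bash
python3 -c "
from cell import manip
print(manip.hand_in())"
```

```text
the job is handed in; nothing more can be done
None
```

The job is handed in at about 26.5 s: the cassette is fully home in the carrier slot, and the red hook is down on the ring's bar with its feet on the plate. The gate appears shut, judging from the push force dropping back to zero; I did not see the gate itself in the pictures.

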